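# Clamp the flux jar in the ratchet bench clamp

## Task

The lid of the small flux jar is stuck: stand the jar upright on the bench clamp's plate, between the jaws, let go of it, and close the clamp on it by swinging the ratchet lever back and forth, one notch a swing, so that the lid can be twisted off later. Stop at the first notch at which the jar is held firmly, feeling the load at the lever's grip (about 4 to 5 N or more above an empty swing, read at the swing's far end), because one notch too many cracks the jar; then leave the lever swung back at its rest stop. Close the jaw with the lever only, and leave the larger jar and the solder reel where they are.

Things in the scene. Friction and masses are not known exactly. Their poses are not given: they have to be found in the camera images.
- jar_center (a point): centre of the small flux jar, half-way up: a smooth upright cylinder, 44 mm in diameter, 42 mm tall with its screw lid, 0.08 to 0.17 kg, standing on the desk at the start; z is its own axis.
- flux_jar: the same small jar; origin at the centre of its underside.
- grease_jar: the larger jar, 55 mm across, 50 mm tall, a bystander; origin at the centre of its underside.
- solder_reel: the flat solder reel, 52 mm across, 28 mm tall, a bystander; origin at the centre of its underside.
- clamp: the bench clamp, bolted down: steel base plate 110 x 290 mm (x, y), 12 mm thick; origin at desk height. Its +y is the closing direction, from the moving jaw to the back jaw; x is across the jaws. Both jaws are 50 to 60 mm wide in x and stand up to 36 mm over the plate, so take the jar by its two x sides.
- nest (a point): where the jar's underside shall stand, on the plate's upper face between the jaws; axes as the clamp's. At the start the moving pad's face is 28 mm off toward -y, the V of the back jaw 30 to 42 mm off toward +y (set differently each time, not reported): 6 mm or more of play on either side of a centred jar. The jaw slides the standing jar along the plate by itself.
- pad: rubber pad of the moving jaw, 50 mm wide, 30 mm tall; origin mid-face, at plate height. It goes 6 mm toward +y a notch and not back. After 13 to 26 mm the jar touches both jaws; then the sprung pad squeezes it by about 11 N per further mm, 66 N a notch. 30 to 135 N holds the jar firmly (3 to 5 notches in all); over 165 N cracks it.
- lever_pivot (a point): point on the upright axis of the ratchet lever and of the toothed wheel under it, at the height of the middle of the lever's grip (99 mm over the desk); axes as the clamp's. Seen from above the lever points from here along the clamp's yaw + pi - 0.35 + (joint lever), so roughly to the clamp's -x side; its grip is 120 mm from here.
- lever_grip (a point): middle of the grip at the lever's end: an upright black handle, 20 mm in diameter, from 61 to 118 mm over the desk, revolving freely on the lever, so a gripper may hold it without turning along. The lever's bar (16 mm wide) lies right below it, its top 60 mm over the desk. This point is 38 mm over the grip's lower end.
- lever (a joint): lever angle, rad, anticlockwise from above (grip goes to the clamp's -y): 0 rest stop, 0.75 far stop; stays where left. It drives the wheel from 0.08; a notch is kept from 0.62: swing to 0.68 to 0.72 (under load too), then back to 0.05 or less to take the next tooth. Empty forward swing: about 0.8 N at the grip; plus 0.095 N per N of squeeze (up to 1.5 N less once it stands): 3.5 to 14 N more when firm.
Not all that is in view belongs to the job. What is shaped like the flux_jar but turquoise or yellow is not meant.

How it is judged:
By the outcome, as a careful person would: the job done as asked, in the order asked, and still so for the second after the job is handed in, with the robot touching nothing.
It also fails if it takes over 72 s, if anything falls off the work surface, if the arm or the gripper's body presses on something with over 40 N, if the wrist force passes 120 N, or if a joint passes its speed limit or range.

## Robot

A 7-joint arm with a two-finger parallel gripper is mounted at the origin on a cart in front of the work surface, level with it; the furniture and walls round the work are solid. World frame = base frame: x ahead of the robot, y to its left, z up, the work surface at z = 0. Lengths are in m, angles in rad, forces in N, time in s.
With the tool pointing down it reaches from about 0.4 to 0.85 m from the base axis. Payload 4.4 kg.
Tool frame: the origin (TCP) lies midway between the tips of the shut fingers; the grasp point (between the pads) lies 19 mm behind it; z points along the fingers, y is the line along which they close (so a half turn about z gives the same grasp; the last joint's range is limited). The gripper opens to 94 mm and grips with 3 to 60 N. Pads are 16 mm wide; open, the fingers measure 119 mm over their backs; the gripper's body (75 mm by 177 mm) begins 78 mm behind the grasp point.
Start: joints at [-1.385, 0.628, 0.038, 1.517, -0.027, 0.996, -0.02], TCP at [0.162, 0.63, 0.205] pointing down, gripper open.
Joint ranges: [-3.06, 3.06], [-0.37, 2.12], [-1.25, 1.32], [0.18, 2.47], [-1.1, 4.24], [0.23, 1.98], [-2.94, 2.94]. Speed limits (rad/s): [2.57, 2.57, 3.14, 3.14, 3.14, 3.14, 3.14].

## Interface

Orientations are given as a unit quaternion [w, x, y, z].
In Python, from plant import env, read_camera, recognise, tip_of gives the robot as it stands.
- The arm moves only by the shell command python3 -m jog 'ROWS' [FORCE]. ROWS is JSON, a list of rows, each an object of numbers: "x", "y", "z": the shift along the tool's x, y, z in cm; "ax", "ay", "az": the turn, a rotation vector about the tool's x, y, z in degrees; "jaw": the finger opening in cm, from 0 to 9.4. A call has 1 to 10 rows; each row is the pose to reach, as a shift and turn from the pose commanded when the call began, along the tool's axes at that moment; what a row does not reach only later rows make up. A row lasts 1/10 s, in which the tool goes at most 50 mm and 8.59 degrees, less where a joint would pass 70% of its speed; a pose out of reach is approached as far as the arm can. A call with a gripper value outside its range is refused whole. The fingers move at their own pace and stop on an object; FORCE is the grip in N (left out, the last holds). Time passes only in rows, so rows that repeat a pose let the fingers close. It gives the time, the measured TCP pose, the force, the opening and the grip force at its end, in the units of the state.
- env.sense(): the state, without advancing time (a new reading comes with each control period).
- read_camera(name): name is "scene" or "top"; returns a dict with "frame" (420x560x3 uint8, red, green, blue), "intrinsics" (3x3 intrinsics, pixels), "R" (3x3) and "t" (3): a world point X has camera coordinates R X + t. Camera axes: x right, y down, z forward; pixel columns grow to the right and rows downward; lengths in m; the calibration is good to about 2 mm. A picture is of the moment at which its call begins. There is no depth.
- env.finish_job(): hands the job in; it is judged then, once.
Trained networks look in the newest picture that a camera, given by its name, has taken for a name from the list of things; names that differ only in an ending like _2 or _b are one class to them, and where a whole thing is asked for, a point or a joint stands for the part that bears it (a point fixed in the world has none). Each returns a list of dicts, best first, with "score" (0 to 1); they miss things now and then, are a little off and sometimes report something else, mostly with a low value. They report only what shows in the picture. A call takes as long as a camera call. They do not tell look-alikes from the thing itself.
- recognise(camera, name): "uv" ([column, row] in pixels, amid what is visible of it).
- tip_of(camera, name): "uv" ([column, row] in pixels: a listed point, or the origin of a listed thing).
The state is a dict: "t": time; "joints": joint angles; "joint_velocities": joint speeds; "joint_efforts": joint torques, N m; "position": TCP position; "tool_rot": TCP orientation; "contact_force": force on the tool from outside, world axes, zero at the start; "moment": the same for the moment, N m; "finger_gap": finger opening in m; "grip_force": force on a finger pad.
Only numpy, scipy, OpenCV 4.12 (cv2) and the standard library are available. Lean on these libraries where they do the work, as an engineer would, in place of code of your own. Each camera call takes 0.05 s, during which the arm holds its last target. There are 200 camera calls.

## Working session

There is one attempt and no reset: what is moved stays moved. The work goes in short steps, Python scripts to look and compute and a shell command to move; the robot and the scene stay as the last step left them, time stands still between calls to the robot, and variables do not carry over. Pictures are saved under pics/ and viewed, at most 10 in all, crops included, and the job is handed in when it is done.

```bash
ls; mkdir -p pics; cat > h.py <<'E'
import numpy as np, cv2
from plant import env, read_camera, recognise, tip_of
def ray(cam,uv):
    K=np.array(cam["intrinsics"]);R=np.array(cam["R"]);t=np.array(cam["t"])
    d=R.T@np.linalg.solve(K,[uv[0],uv[1],1.]);return -R.T@t,d
def atz(cam,uv,z):
    c,d=ray(cam,uv);return c+d*(z-c[2])/d[2]
def proj(cam,X):
    p=np.array(cam["intrinsics"])@(np.array(cam["R"])@np.array(X)+np.array(cam["t"]));return p[:2]/p[2]
E
python3 - <<'E'
from h import *
for n in ("scene","top"):
    c=read_camera(n); cv2.imwrite(f"pics/{n}0.png",c["frame"][:,:,::-1])
    print(n,"campos",(-np.array(c["R"]).T@np.array(c["t"])).round(3))
    for k,z in (("jar_center",.021),("flux_jar",0),("grease_jar",0),("solder_reel",0),("clamp",0),("nest",.012),("pad",.012),("lever_pivot",.099),("lever_grip",.099)):
        for r in tip_of(n,k)[:4]: print(k,np.round(r["uv"],1),round(r["score"],2),atz(c,r["uv"],z).round(4))
s=env.sense();print(s["t"],s["position"],s["tool_rot"],s["contact_force"])
E
```

```text
pics
scene campos [-0.043 -0.801  0.636]
jar_center [241.4 238.5] 0.8 [0.4316 0.0943 0.021 ]
jar_center [233.1 221.4] 0.73 [0.456  0.1815 0.021 ]
jar_center [267.2 218.1] 0.64 [0.5393 0.1461 0.021 ]
flux_jar [231.8 226.4] 0.84 [0.4572 0.1931 0.    ]
flux_jar [268.1 226.6] 0.59 [0.5364 0.1378 0.    ]
flux_jar [242.2 244.4] 0.55 [0.4356 0.0992 0.    ]
grease_jar [249.5 208.4] 0.58 [0.5481 0.2552 0.    ]
solder_reel [201.6 204.1] 0.51 [0.4467 0.3571 0.    ]
clamp [339.8 258.9] 0.72 [ 0.5947 -0.0867  0.    ]
nest [332.  248.1] 0.66 [ 0.5971 -0.0539  0.012 ]
pad [342.9 252. ] 0.37 [ 0.6076 -0.0817  0.012 ]
lever_pivot [383.9 232.5] 0.96 [ 0.6408 -0.1724  0.099 ]
top campos [0.428 0.086 1.043]
jar_center [235.7 256.6] 0.75 [0.4595 0.1815 0.021 ]
jar_center [270.6 269.8] 0.65 [0.4303 0.1043 0.021 ]
jar_center [256.9 218.6] 0.52 [0.544  0.1348 0.021 ]
flux_jar [248.8 224.9] 0.87 [0.532  0.1542 0.    ]
flux_jar [233.4 255.5] 0.81 [0.4627 0.1887 0.    ]
flux_jar [270.6 265.8] 0.81 [0.4393 0.1047 0.    ]
grease_jar [194.4 213. ] 0.98 [0.5596 0.2784 0.    ]
clamp [352.9 192.2] 0.96 [ 0.6068 -0.0842  0.    ]
nest [339.3 197.9] 0.95 [ 0.5917 -0.0511  0.012 ]
pad [350.9 191. ] 0.41 [ 0.6075 -0.0777  0.012 ]
lever_pivot [407.3 173. ] 0.59 [ 0.6301 -0.1824  0.099 ]
lever_grip [409.8 228.9] 0.6 [ 0.5131 -0.1837  0.099 ]
1.0 [0.16193908 0.62954037 0.20548801] [-9.53576089e-06  1.25595464e-01  9.92081538e-01  3.40238372e-05] [-0.68705202 -0.71533349  1.23199052]
```

```bash
python3 - <<'E'
import cv2,numpy as np
a=cv2.imread("pics/top0.png")[150:310,180:440];b=cv2.imread("pics/scene0.png")[170:300,180:440]
a=cv2.resize(a,None,fx=2,fy=2,interpolation=2)
a=a[:, :];b=cv2.resize(b,None,fx=2,fy=2,interpolation=2)
cv2.imwrite("pics/v1.png",np.vstack([a,b]))
E
```

```text
(no output)
```

View pics/v1.png

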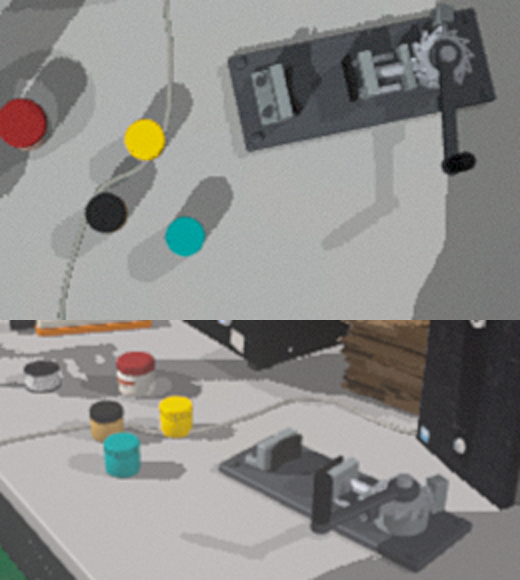

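View pics/top0.png

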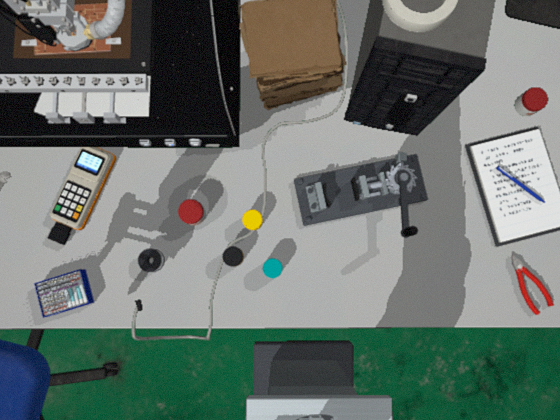

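The top view shows three jar-shaped things: yellow (252,219), turquoise (272,267) and black-lidded amber (233,256). The red-lidded larger jar is at (191,211) and the reel at (150,260). By colour I choose the one at (233,256), and I check it in one close crop while fitting the clamp.

```bash
python3 - <<'E'
from h import *
from scipy.optimize import least_squares
T=read_camera("top");S=read_camera("scene")
f=T["frame"].astype(int)
def cent(f,box,thr):
    u0,u1,v0,v1=box;m=(f[v0:v1,u0:u1].max(2)<thr).astype(np.uint8)
    n,l,st,ce=cv2.connectedComponentsWithStats(m);k=1+np.argmax(st[1:,4]);return ce[k]+[u0,v0],st[k]
for thr in (45,60):
    c,st=cent(f,(218,250,240,274),thr);print("lid",thr,c,st,atz(T,c,.042).round(4))
r=[x for x in tip_of("scene","jar_center")]; print([(np.round(x["uv"],1),round(x["score"],2)) for x in r])
P=[(294.5,178.5),(417,154.5),(427.5,200),(303.5,225.5)]
W=np.array([atz(T,p,.012)[:2] for p in P]);print(W.round(4))
L=np.array([(.055,.145),(.055,-.145),(-.055,-.145),(-.055,.145)])
def res(q):
    c,s=np.cos(q[2]),np.sin(q[2]);return (L@np.array([[c,s],[-s,c]])+q[:2]-W).ravel()
o=least_squares(res,[.6,-.08,0]);print("clamp",o.x.round(4),o.fun.round(4))
g=np.array(T["frame"])[145:245,285:435,::-1];g=cv2.resize(g,None,fx=5,fy=5,interpolation=2)
cv2.imwrite("pics/clamp1.png",g)
a=cv2.resize(S["frame"][190:270,215:275,::-1],None,fx=6,fy=6,interpolation=2);b=cv2.resize(T["frame"][230:290,205:265,::-1],(480,480),interpolation=2)
cv2.imwrite("pics/jar1.png",np.hstack([a[:480,:310],b]))
E
```

```text
lid 45 [232.48803828 256.0430622 ] [  5   7  20  19 209] [0.4601 0.1865 0.042 ]
lid 60 [232.62333333 256.01333333] [  5   7  20  19 300] [0.4602 0.1862 0.042 ]
[(array([245.1, 237. ]), 0.73), (array([270.5, 215. ]), 0.68)]
[[ 0.6366  0.05  ]
 [ 0.6918 -0.2307]
 [ 0.5865 -0.2508]
 [ 0.5292  0.0304]]
clamp [ 0.611  -0.1003  0.1959] [ 0.0001  0.0027  0.0014 -0.0011 -0.0012 -0.0024 -0.0003  0.0008]
```

View pics/clamp1.png

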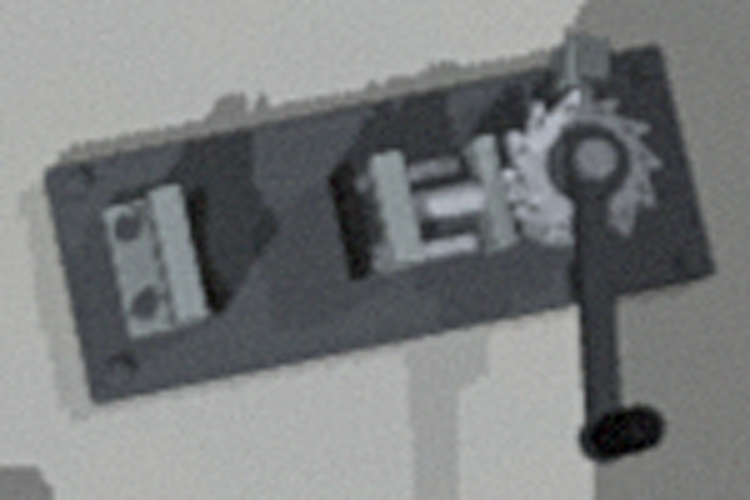

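View pics/jar1.png

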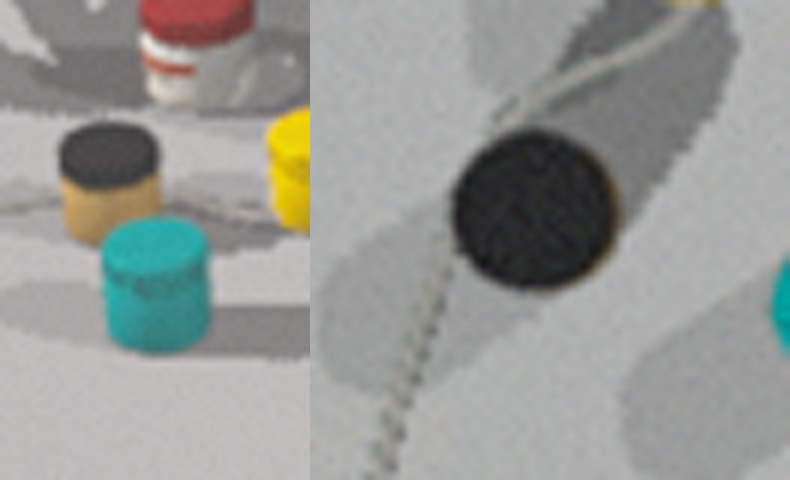

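The crop confirms it: black lid over amber, centred at top pixel (232.6,256.0). The turquoise jar stands about 85 mm away. Next I fix the nest, pivot and grip.

```bash
python3 - <<'E'
from h import *
T=read_camera("top");S=read_camera("scene")
def tri(a,b):
    (c1,d1),(c2,d2)=ray(T,a),ray(S,b);A=np.array([d1,-d2]).T;k=np.linalg.lstsq(A,c2-c1,rcond=None)[0]
    p,q=c1+k[0]*d1,c2+k[1]*d2;return ((p+q)/2).round(4),round(np.linalg.norm(p-q),4)
ya=.196;C=np.array([.611,-.1003]);ey=np.array([-np.sin(ya),np.cos(ya)]);ex=np.array([np.cos(ya),np.sin(ya)])
def loc(p): d=np.array(p)[:2]-C;return (d@ex).round(4),(d@ey).round(4)
px=lambda u,v:(285+u/5,145+v/5)
for n,p,z in (("padL",px(333,183),.012),("padR",px(355,278),.012),("backV",px(188,250),.048),("pivothub",px(597,158),.068),("griptop",px(645,428),.118),("gripbot",px(605,438),.061)):
    w=atz(T,p,z);print(n,w.round(4),loc(w))
print("grip top tri",tri(px(645,428),(341,241)))
for k in ("nest","pad","lever_pivot","lever_grip","clamp"):
    b={}
    for n in ("top","scene"):
        r=tip_of(n,k); b[n]=r[0]["uv"] if r else None; print(k,n,r and (np.round(r[0]["uv"],1),round(r[0]["score"],2)))
    if all(v is not None for v in b.values()):
        w=tri(b["top"],b["scene"]);print("  ",w,loc(w[0]))
s=S["frame"][215:300,290:420,::-1];s=cv2.resize(s,None,fx=6,fy=6,interpolation=2);cv2.imwrite("pics/sc.png",s)
E
```

```text
padL [ 0.6291 -0.0797  0.012 ] (np.float64(0.0218), np.float64(0.0166))
padR [ 0.5855 -0.0888  0.012 ] (np.float64(-0.0228), np.float64(0.0162))
backV [ 0.5925 -0.01    0.048 ] (np.float64(-0.0005), np.float64(0.0922))
pivothub [ 0.6289 -0.1847  0.068 ] (np.float64(0.0011), np.float64(-0.0862))
griptop [ 0.5079 -0.1866  0.118 ] (np.float64(-0.118), np.float64(-0.0646))
gripbot [ 0.5086 -0.1861  0.061 ] (np.float64(-0.1172), np.float64(-0.0642))
grip top tri (array([ 0.5075, -0.1837,  0.1292]), np.float64(0.0013))
nest top (array([340.4, 196.2]), 0.69)
nest scene (array([332.1, 248.6]), 0.89)
   (array([ 0.5964, -0.0542,  0.0109]), np.float64(0.0013)) (np.float64(-0.0053), np.float64(0.0481))
pad top (array([350.5, 191.7]), 0.43)
pad scene (array([344.6, 253.6]), 0.56)
   (array([ 0.6102, -0.08  ,  0.0048]), np.float64(0.0072)) (np.float64(0.0032), np.float64(0.0201))
lever_pivot top (array([408.8, 173.1]), 0.88)
lever_pivot scene (array([382.5, 235.9]), 0.64)
   (array([ 0.6279, -0.1837,  0.101 ]), np.float64(0.0037)) (np.float64(0.0003), np.float64(-0.0851))
lever_grip top (array([406.5, 230. ]), 0.49)
lever_grip scene (array([341.1, 254. ]), 0.76)
   (array([ 0.5126, -0.1793,  0.0938]), np.float64(0.0033)) (np.float64(-0.1119), np.float64(-0.0583))
clamp top (array([352.9, 194. ]), 0.79)
clamp scene (array([341.6, 258.9]), 0.76)
   (array([ 0.6029, -0.0845, -0.0042]), np.float64(0.0009)) (np.float64(-0.0049), np.float64(0.0171))
```

View pics/sc.png

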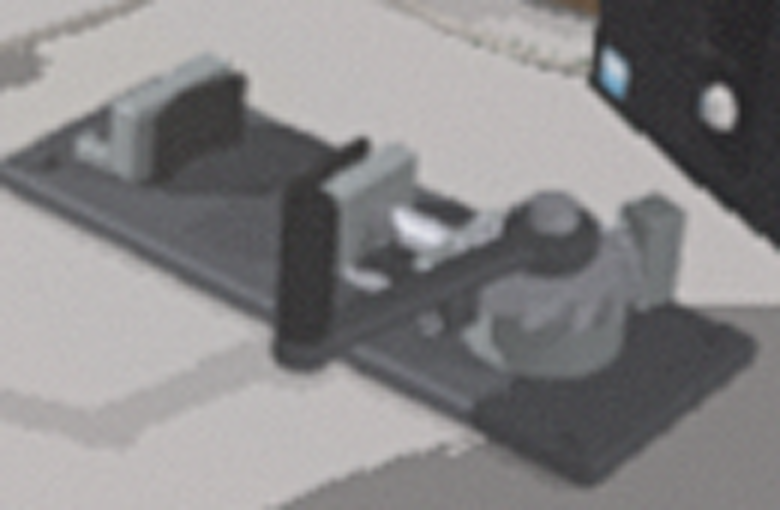

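The scene crop shows the pad face at about (345,200) and the lever hub at (555,220). The grip is at (310,265), and the lever stands roughly 0.17 rad off its rest stop. The nest works out near (0.601,-0.056), with clamp yaw about 0.196. I now go above the jar.

```bash
python3 -m jog '[{"x":-39.9,"y":-35.5,"z":5,"az":64.4},{"x":-39.9,"y":-35.5,"z":5,"az":64.4},{"x":-39.9,"y":-35.5,"z":5,"az":64.4},{"x":-39.9,"y":-35.5,"z":5,"az":64.4},{"x":-39.9,"y":-35.5,"z":5,"az":64.4},{"x":-39.9,"y":-35.5,"z":5,"az":64.4},{"x":-39.9,"y":-35.5,"z":5,"az":64.4},{"x":-39.9,"y":-35.5,"z":5,"az":64.4},{"x":-39.9,"y":-35.5,"z":5,"az":64.4},{"x":-39.9,"y":-35.5,"z":5,"az":64.4}]'
cat > d.py <<'E'
# python3 d.py X Y Z [yawdeg of tool y]: shift in tool axes (cm) and az (deg) to get there
import sys; from h import *; from scipy.spatial.transform import Rotation as Ro
s=env.sense();w,x,y,z=s["tool_rot"];R=Ro.from_quat([x,y,z,w]).as_matrix()
a=[float(v) for v in sys.argv[1:]]
print("t",round(s["t"],2),"p",s["position"].round(4),"yaw",np.degrees(np.arctan2(R[1,1],R[0,1])).round(2),"zax",R[:,2].round(3),"F",s["contact_force"].round(2),"gap",round(s["finger_gap"],4),"grip",s["grip_force"],"j",np.round(s["joints"],2))
if a: print("shift",(R.T@(np.array(a[:3])-s["position"])*100).round(2))
E
python3 d.py .4602 .1863 .12
```

```text
t 1.75 p [0.1619 0.6295 0.2055] yaw 75.57 zax [-0. -0. -1.] F [-0.11 -0.42 -0.33] gap 0.0938 grip 0.0 j [-1.38  0.63  0.04  1.52 -0.03  1.   -0.02]
shift [-39.93 -35.49   8.55]schema error: expected keys x, y, z, ax, ay, az, jaw
```

```bash
python3 -m jog '[{"x":-39.9,"y":-35.5,"z":5,"ax":0,"ay":0,"az":64.4,"jaw":9.4},{"x":-39.9,"y":-35.5,"z":5,"ax":0,"ay":0,"az":64.4,"jaw":9.4},{"x":-39.9,"y":-35.5,"z":5,"ax":0,"ay":0,"az":64.4,"jaw":9.4},{"x":-39.9,"y":-35.5,"z":5,"ax":0,"ay":0,"az":64.4,"jaw":9.4},{"x":-39.9,"y":-35.5,"z":5,"ax":0,"ay":0,"az":64.4,"jaw":9.4},{"x":-39.9,"y":-35.5,"z":5,"ax":0,"ay":0,"az":64.4,"jaw":9.4},{"x":-39.9,"y":-35.5,"z":5,"ax":0,"ay":0,"az":64.4,"jaw":9.4},{"x":-39.9,"y":-35.5,"z":5,"ax":0,"ay":0,"az":64.4,"jaw":9.4},{"x":-39.9,"y":-35.5,"z":5,"ax":0,"ay":0,"az":64.4,"jaw":9.4},{"x":-39.9,"y":-35.5,"z":5,"ax":0,"ay":0,"az":64.4,"jaw":9.4}]'
python3 d.py .4602 .1863 .12
```

```text
t: 2.75
position: [0.4407, 0.215, 0.159]
tool_rot: [0.0, 0.635, 0.773, 0.0]
contact_force: [1.1, 0.3, 0.1]
finger_gap: 0.094
grip_force: 0.0
t 2.75 p [0.4407 0.215  0.159 ] yaw 11.21 zax [ 0.001  0.    -1.   ] F [1.14 0.27 0.11] gap 0.094 grip 0.0 j [-0.74  0.49  0.33  2.01 -0.24  0.68 -0.06]
shift [-3.2   1.35  3.9 ]
```

```bash
python3 -m jog '[{"x":-3.2,"y":1.35,"z":3.9,"ax":0,"ay":0,"az":0,"jaw":9.4},{"x":-3.2,"y":1.35,"z":3.9,"ax":0,"ay":0,"az":0,"jaw":9.4},{"x":-3.2,"y":1.35,"z":3.9,"ax":0,"ay":0,"az":0,"jaw":9.4}]' >/dev/null
python3 d.py .4602 .1863 .008
```

```text
t 3.05 p [0.4588 0.1867 0.1192] yaw 11.04 zax [-0.002 -0.001 -1.   ] F [-1.42  0.44  0.04] gap 0.0941 grip 0.0 j [-0.64  0.56  0.29  2.03 -0.28  0.59  0.03]
shift [-0.07  0.15 11.12]
```

```bash
python3 -m jog '[{"x":0,"y":0.05,"z":4,"ax":0,"ay":0,"az":0,"jaw":9.4},{"x":0,"y":0.05,"z":8,"ax":0,"ay":0,"az":0,"jaw":9.4},{"x":0,"y":0.05,"z":10.2,"ax":0,"ay":0,"az":0,"jaw":7},{"x":0,"y":0.05,"z":11.1,"ax":0,"ay":0,"az":0,"jaw":6},{"x":0,"y":0.05,"z":11.1,"ax":0,"ay":0,"az":0,"jaw":4},{"x":0,"y":0.05,"z":11.1,"ax":0,"ay":0,"az":0,"jaw":4},{"x":0,"y":0.05,"z":11.1,"ax":0,"ay":0,"az":0,"jaw":4},{"x":0,"y":0.05,"z":11.1,"ax":0,"ay":0,"az":0,"jaw":4}]' 20
python3 d.py .601 -.056 .15
```

```text
t: 3.85
position: [0.4604, 0.1883, 0.01]
tool_rot: [0.0, 0.635, 0.773, 0.001]
contact_force: [0.1, 0.5, 0.6]
finger_gap: 0.0495
grip_force: 0.0
t 3.85 p [0.4604 0.1883 0.01  ] yaw 11.19 zax [ 0.002  0.001 -1.   ] F [0.14 0.49 0.64] gap 0.0495 grip 0.0 j [-0.56  0.75  0.17  2.09 -0.36  0.33  0.11]
shift [-26.68   9.08 -13.99]
```

```bash
python3 -m jog '[{"x":0.1,"y":0,"z":0.1,"ax":0,"ay":0,"az":0,"jaw":4},{"x":0.1,"y":0,"z":0.1,"ax":0,"ay":0,"az":0,"jaw":4},{"x":0.1,"y":0,"z":0.1,"ax":0,"ay":0,"az":0,"jaw":4},{"x":0.1,"y":0,"z":0.1,"ax":0,"ay":0,"az":0,"jaw":4},{"x":0.1,"y":0,"z":0.1,"ax":0,"ay":0,"az":0,"jaw":4}]' 20
python3 d.py .601 -.056 .12
```

```text
t: 4.35
position: [0.46, 0.1886, 0.0091]
tool_rot: [0.0, 0.635, 0.772, 0.001]
contact_force: [-0.7, -1.1, 10.3]
finger_gap: 0.0434
grip_force: 20.0
t 4.35 p [0.46   0.1886 0.0091] yaw 11.15 zax [ 0.001  0.001 -1.   ] F [-0.72 -1.14 10.31] gap 0.0434 grip 20.00274494290352 j [-0.56  0.75  0.17  2.09 -0.36  0.33  0.11]
shift [-26.72   9.12 -11.09]
```

```bash
python3 -m jog '[{"x":0,"y":0,"z":-3,"ax":0,"ay":0,"az":0,"jaw":4},{"x":0,"y":0,"z":-7,"ax":0,"ay":0,"az":0,"jaw":4},{"x":-4,"y":1.4,"z":-10,"ax":0,"ay":0,"az":0,"jaw":4},{"x":-8,"y":2.7,"z":-11,"ax":0,"ay":0,"az":0,"jaw":4},{"x":-12.5,"y":4.2,"z":-11,"ax":0,"ay":0,"az":0,"jaw":4},{"x":-17,"y":5.8,"z":-11,"ax":0,"ay":0,"az":0,"jaw":4},{"x":-21.5,"y":7.3,"z":-11,"ax":0,"ay":0,"az":0,"jaw":4},{"x":-24.5,"y":8.5,"z":-11,"ax":0,"ay":0,"az":0,"jaw":4},{"x":-26.4,"y":9.2,"z":-11,"ax":0,"ay":0,"az":0,"jaw":4},{"x":-26.4,"y":9.2,"z":-11,"ax":0,"ay":0,"az":0,"jaw":4}]' 20
python3 d.py .6014 -.054 .07
python3 - <<'E'
from h import *
T=read_camera("top");S=read_camera("scene")
a=cv2.resize(T["frame"][140:250,280:440,::-1],None,fx=4,fy=4,interpolation=2);cv2.imwrite("pics/carry.png",a)
E
```

```text
t: 5.35
position: [0.6018, -0.0567, 0.118]
tool_rot: [0.001, 0.637, 0.771, -0.0]
contact_force: [-0.9, -0.6, -0.7]
finger_gap: 0.0435
grip_force: 20.0
t 5.35 p [ 0.6018 -0.0567  0.118 ] yaw 10.87 zax [ 0.001 -0.002 -1.   ] F [-0.93 -0.58 -0.73] gap 0.0435 grip 19.999239295721054 j [-0.12  0.68  0.26  1.74 -0.24  0.75  0.45]
shift [0.28 0.01 4.8 ]
```

View pics/carry.png

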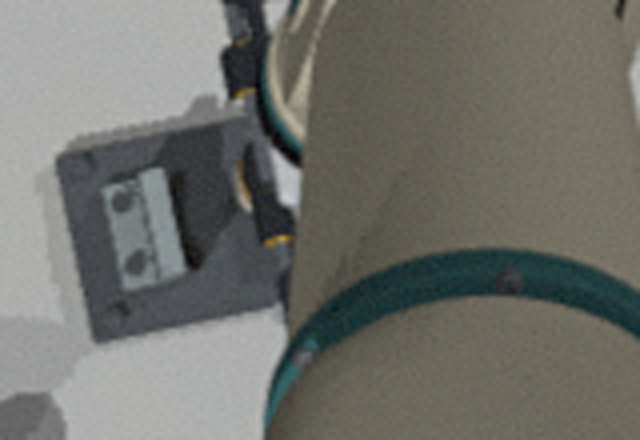

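The jar is held and sits above the gap between the jaws, visible at (245,180); the back jaw is clear. I lower it.

```bash
python3 -m jog '[{"x":0.2,"y":0,"z":2,"ax":0,"ay":0,"az":0,"jaw":4},{"x":0.2,"y":0,"z":5,"ax":0,"ay":0,"az":0,"jaw":4},{"x":0.2,"y":0,"z":7.5,"ax":0,"ay":0,"az":0,"jaw":4},{"x":0.2,"y":0,"z":8.8,"ax":0,"ay":0,"az":0,"jaw":4},{"x":0.2,"y":0,"z":9.3,"ax":0,"ay":0,"az":0,"jaw":4},{"x":0.2,"y":0,"z":9.3,"ax":0,"ay":0,"az":0,"jaw":4}]' 20
python3 d.py .6014 -.054 .0215
```

```text
t: 6.05
position: [0.6002, -0.0497, 0.0248]
tool_rot: [-0.0, 0.635, 0.773, -0.0]
contact_force: [-0.4, 0.1, -1.4]
finger_gap: 0.044
grip_force: 20.0
t 6.05 p [ 0.6002 -0.0497  0.0248] yaw 11.23 zax [-0.001  0.    -1.   ] F [-0.38  0.07 -1.43] gap 0.044 grip 19.99939039349556 j [-0.09  0.81  0.21  1.79 -0.28  0.57  0.49]
shift [-0.45  0.04  0.33]
```

```bash
python3 - <<'E'
from h import *
S=read_camera("scene")
a=cv2.resize(S["frame"][195:285,280:400,::-1],None,fx=6,fy=6,interpolation=2);cv2.imwrite("pics/low.png",a)
E
```

```text
(no output)
```

View pics/low.png

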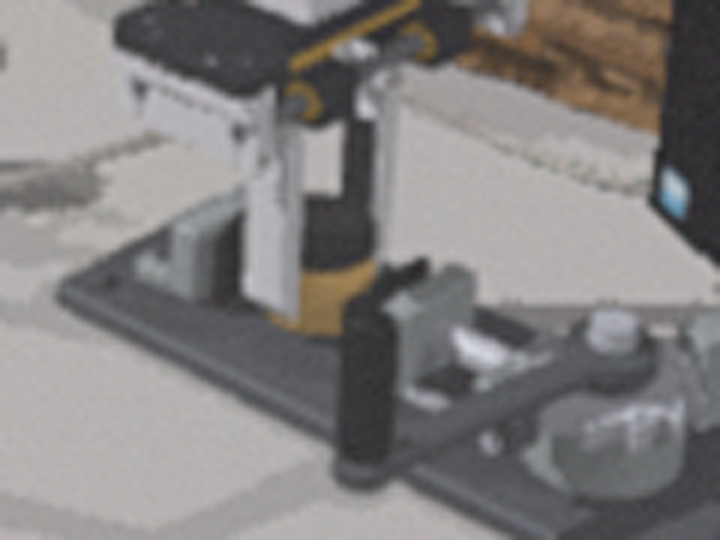

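The jar hangs upright between the jaws, with its underside at about (320,325), a few mm over the plate. I trim and lower it to contact.

```bash
python3 -m jog '[{"x":-0.3,"y":0.05,"z":0.15,"ax":0,"ay":0,"az":0,"jaw":4},{"x":-0.3,"y":0.05,"z":0.3,"ax":0,"ay":0,"az":0,"jaw":4},{"x":-0.3,"y":0.05,"z":0.35,"ax":0,"ay":0,"az":0,"jaw":4},{"x":-0.3,"y":0.05,"z":0.35,"ax":0,"ay":0,"az":0,"jaw":4}]' 20
python3 d.py .6014 -.054 .0215
```

```text
t: 6.5
position: [0.6016, -0.0534, 0.0216]
tool_rot: [0.0, 0.635, 0.773, 0.0]
contact_force: [-0.1, 0.7, -1.1]
finger_gap: 0.0431
grip_force: 20.0
t 6.5 p [ 0.6016 -0.0534  0.0216] yaw 11.16 zax [ 0.  0. -1.] F [-0.13  0.73 -1.06] gap 0.0431 grip 19.99958887696266 j [-0.08  0.82  0.2   1.79 -0.28  0.56  0.49]
shift [-0.06 -0.03  0.01]
```

```bash
python3 -m jog '[{"x":0,"y":0,"z":0.1,"ax":0,"ay":0,"az":0,"jaw":4},{"x":0,"y":0,"z":0.1,"ax":0,"ay":0,"az":0,"jaw":4}]' 20
python3 -m jog '[{"x":0,"y":0,"z":0.1,"ax":0,"ay":0,"az":0,"jaw":4},{"x":0,"y":0,"z":0.1,"ax":0,"ay":0,"az":0,"jaw":4}]' 20
```

```text
t: 6.7
position: [0.6017, -0.0534, 0.0212]
tool_rot: [0.0, 0.635, 0.773, 0.0]
contact_force: [-2.2, -0.1, 4.9]
finger_gap: 0.044
grip_force: 20.0
t: 6.9
position: [0.6017, -0.0534, 0.0211]
tool_rot: [0.0, 0.635, 0.773, 0.0]
contact_force: [-3.6, -0.0, 13.1]
finger_gap: 0.0436
grip_force: 20.0
```

```bash
python3 -m jog '[{"x":0,"y":0,"z":-0.1,"ax":0,"ay":0,"az":0,"jaw":6},{"x":0,"y":0,"z":-0.1,"ax":0,"ay":0,"az":0,"jaw":7},{"x":0,"y":0,"z":-0.1,"ax":0,"ay":0,"az":0,"jaw":8},{"x":0,"y":0,"z":-2,"ax":0,"ay":0,"az":0,"jaw":8},{"x":0,"y":0,"z":-5,"ax":0,"ay":0,"az":0,"jaw":8},{"x":0,"y":0,"z":-9,"ax":0,"ay":0,"az":0,"jaw":8},{"x":0,"y":0,"z":-13,"ax":0,"ay":0,"az":0,"jaw":8},{"x":0,"y":0,"z":-16,"ax":0,"ay":0,"az":0,"jaw":8},{"x":0,"y":0,"z":-16,"ax":0,"ay":0,"az":0,"jaw":8}]'
python3 d.py .509 -.186 .20
```

```text
t: 7.8
position: [0.6045, -0.0539, 0.1836]
tool_rot: [0.003, 0.635, 0.773, 0.002]
contact_force: [0.1, 0.3, -0.7]
finger_gap: 0.0802
grip_force: 0.0
t 7.8 p [ 0.6045 -0.0539  0.1836] yaw 11.17 zax [ 0.008 -0.001 -1.   ] F [ 0.14  0.27 -0.72] gap 0.0802 grip 0.0 j [-0.14  0.6   0.29  1.68 -0.21  0.88  0.43]
shift [-11.11 -11.92  -1.71]
```

The jar stands free. I check it in a picture later, together with the grip. Next I go above the lever grip, turning the tool by 90°.

```bash
python3 -m jog '[{"x":-2,"y":-2,"z":-1,"ax":0,"ay":0,"az":8.5,"jaw":8},{"x":-4,"y":-4,"z":-1,"ax":0,"ay":0,"az":17,"jaw":7},{"x":-6,"y":-6,"z":-1,"ax":0,"ay":0,"az":25.5,"jaw":7},{"x":-8,"y":-8,"z":-1,"ax":0,"ay":0,"az":34,"jaw":7},{"x":-10,"y":-10,"z":-1,"ax":0,"ay":0,"az":42.5,"jaw":7},{"x":-11,"y":-11.5,"z":-1,"ax":0,"ay":0,"az":51,"jaw":7},{"x":-11,"y":-11.9,"z":-1,"ax":0,"ay":0,"az":59.5,"jaw":7},{"x":-11,"y":-11.9,"z":-1,"ax":0,"ay":0,"az":68,"jaw":7},{"x":-11,"y":-11.9,"z":-1,"ax":0,"ay":0,"az":76.5,"jaw":7},{"x":-11,"y":-11.9,"z":-1,"ax":0,"ay":0,"az":85,"jaw":7}]'
python3 d.py .509 -.185 .14
python3 - <<'E'
from h import *
S=read_camera("scene");T=read_camera("top")
for k in("jar_center","lever_grip"):
  for n,c in (("scene",S),("top",T)):
    print(k,n,[(np.round(r["uv"],1),round(r["score"],2)) for r in tip_of(n,k)[:4]])
a=cv2.resize(S["frame"][185:285,280:400,::-1],None,fx=6,fy=6,interpolation=2);cv2.imwrite("pics/rel.png",a)
E
```

```text
t: 8.8
position: [0.5053, -0.1841, 0.1882]
tool_rot: [-0.0, 0.99, 0.138, -0.001]
contact_force: [-0.2, 0.1, 0.5]
finger_gap: 0.07
grip_force: 0.0
t 8.8 p [ 0.5053 -0.1841  0.1882] yaw -74.19 zax [-0.002  0.    -1.   ] F [-0.25  0.12  0.54] gap 0.07 grip 0.0 j [-0.17  0.59  0.72  1.86 -0.49  0.88 -0.5 ]
shift [0.34 0.19 4.82]
jar_center scene [(array([241.5, 234.3]), 0.89), (array([268.8, 218.8]), 0.8), (array([334.1, 237.8]), 0.7)]
jar_center top [(array([273.9, 268.4]), 0.89), (array([254.4, 220.7]), 0.61)]
lever_grip scene [(array([340.6, 253.1]), 0.49)]
lever_grip top [(array([344.9, 192.4]), 0.19)]
```

View pics/rel.png

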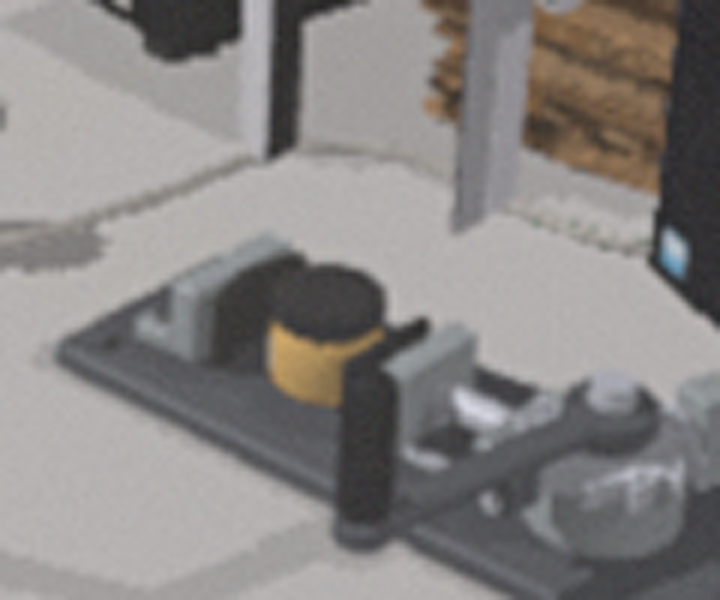

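The jar stands upright and free between the jaws at (325,335). The lever handle is at (368,455). I descend on it and close.

```bash
python3 -m jog '[{"x":0.3,"y":0.1,"z":3,"ax":0,"ay":0,"az":0,"jaw":7},{"x":0.3,"y":0.1,"z":5.5,"ax":0,"ay":0,"az":0,"jaw":7},{"x":0.3,"y":0.1,"z":8,"ax":0,"ay":0,"az":0,"jaw":7},{"x":0.3,"y":0.1,"z":10,"ax":0,"ay":0,"az":0,"jaw":6},{"x":0.3,"y":0.1,"z":10.6,"ax":0,"ay":0,"az":0,"jaw":5},{"x":0.3,"y":0.1,"z":10.6,"ax":0,"ay":0,"az":0,"jaw":3.5}]' 15
python3 -m jog '[{"x":0,"y":0,"z":0,"ax":0,"ay":0,"az":0,"jaw":1},{"x":0,"y":0,"z":0,"ax":0,"ay":0,"az":0,"jaw":1},{"x":0,"y":0,"z":0,"ax":0,"ay":0,"az":0,"jaw":1},{"x":0,"y":0,"z":0,"ax":0,"ay":0,"az":0,"jaw":1},{"x":0,"y":0,"z":0,"ax":0,"ay":0,"az":0,"jaw":1},{"x":0,"y":0,"z":0,"ax":0,"ay":0,"az":0,"jaw":1}]' 15
python3 d.py
```

```text
t: 9.7
position: [0.5088, -0.1845, 0.0829]
tool_rot: [-0.0, 0.99, 0.141, -0.001]
contact_force: [-0.6, -0.0, -0.4]
finger_gap: 0.0493
grip_force: 0.0
t: 10.3
position: [0.5098, -0.1846, 0.084]
tool_rot: [0.0, 0.99, 0.141, 0.001]
contact_force: [-0.8, -0.4, 5.2]
finger_gap: 0.0198
grip_force: 15.0
t 10.3 p [ 0.5098 -0.1846  0.084 ] yaw -73.82 zax [ 0.001 -0.    -1.   ] F [-0.83 -0.35  5.23] gap 0.0198 grip 15.000847410301503 j [-0.07  0.73  0.58  1.94 -0.64  0.66 -0.38]
```

```bash
cat > arc.py <<'E'
# python3 arc.py px py off FROM a1 a2 ... : tool shifts (cm) from lever angle FROM to a_i (world lever dir = off+a)
import sys; from h import *; from scipy.spatial.transform import Rotation as Ro
a=[float(v) for v in sys.argv[1:]];off=a[2]
R=np.array([[.96,.279],[.279,-.96]])
g=lambda q:12*np.array([np.cos(off+q),np.sin(off+q)])
for q in a[4:]: print(q,(R@(g(q)-g(a[3]))).round(2),"world",(g(q)/100+a[:2]).round(4))
E
python3 arc.py .628 -.184 2.988 .159 .12 .08 .05 .03 .01 0 -.02
```

```text
0.12 [ 0.14 -0.45] world [ 0.5081 -0.18  ]
0.08 [ 0.3 -0.9] world [ 0.5083 -0.1752]
0.05 [ 0.43 -1.24] world [ 0.5086 -0.1716]
0.03 [ 0.52 -1.46] world [ 0.5089 -0.1692]
0.01 [ 0.62 -1.68] world [ 0.5092 -0.1668]
0.0 [ 0.67 -1.79] world [ 0.5094 -0.1656]
-0.02 [ 0.77 -2.  ] world [ 0.5098 -0.1633]
```

```bash
python3 -m jog '[{"x":0.14,"y":-0.45,"z":0,"ax":0,"ay":0,"az":0,"jaw":1},{"x":0.3,"y":-0.9,"z":0,"ax":0,"ay":0,"az":0,"jaw":1},{"x":0.43,"y":-1.24,"z":0,"ax":0,"ay":0,"az":0,"jaw":1},{"x":0.43,"y":-1.24,"z":0,"ax":0,"ay":0,"az":0,"jaw":1}]' 15
python3 -m jog '[{"x":0.07,"y":-0.15,"z":0,"ax":0,"ay":0,"az":0,"jaw":1},{"x":0.14,"y":-0.33,"z":0,"ax":0,"ay":0,"az":0,"jaw":1},{"x":0.14,"y":-0.33,"z":0,"ax":0,"ay":0,"az":0,"jaw":1}]' 15
```

```text
t: 10.7
position: [0.5103, -0.1708, 0.0839]
tool_rot: [-0.0, 0.99, 0.141, 0.0]
contact_force: [0.0, 0.7, 7.4]
finger_gap: 0.0198
grip_force: 15.0
t: 11.0
position: [0.5107, -0.1677, 0.0839]
tool_rot: [0.0, 0.99, 0.141, 0.0]
contact_force: [-0.6, 1.1, 7.2]
finger_gap: 0.0196
grip_force: 15.0
```

```bash
python3 -m jog '[{"x":0.06,"y":-0.2,"z":0,"ax":0,"ay":0,"az":0,"jaw":1},{"x":0.06,"y":-0.2,"z":0,"ax":0,"ay":0,"az":0,"jaw":1},{"x":0.06,"y":-0.2,"z":0,"ax":0,"ay":0,"az":0,"jaw":1}]' 15
python3 -m jog '[{"x":0.06,"y":-0.2,"z":0,"ax":0,"ay":0,"az":0,"jaw":1},{"x":0.06,"y":-0.2,"z":0,"ax":0,"ay":0,"az":0,"jaw":1},{"x":0.06,"y":-0.2,"z":0,"ax":0,"ay":0,"az":0,"jaw":1}]' 15
```

```text
t: 11.3
position: [0.5109, -0.1657, 0.0839]
tool_rot: [0.0, 0.99, 0.141, 0.001]
contact_force: [0.4, -0.8, 6.7]
finger_gap: 0.0195
grip_force: 15.0
t: 11.6
position: [0.5111, -0.1646, 0.0839]
tool_rot: [0.001, 0.99, 0.141, 0.001]
contact_force: [-0.2, -2.0, 5.3]
finger_gap: 0.0195
grip_force: 15.0
```

```bash
python3 -m jog '[{"x":0.06,"y":-0.2,"z":0,"ax":0,"ay":0,"az":0,"jaw":1},{"x":0.06,"y":-0.2,"z":0,"ax":0,"ay":0,"az":0,"jaw":1},{"x":0.06,"y":-0.2,"z":0,"ax":0,"ay":0,"az":0,"jaw":1}]' 15
```

```text
t: 11.9
position: [0.5111, -0.1645, 0.084]
tool_rot: [0.003, 0.99, 0.14, 0.001]
contact_force: [0.1, -6.2, 4.5]
finger_gap: 0.0194
grip_force: 15.0
```

```bash
python3 arc.py .6295 -.1829 2.988 -.026 0 .05 .13 .21 .29 .37 .45 .53 .61 .67 .69 .70
```

```text
0.0 [-0.14  0.28] world [ 0.5109 -0.1645]
0.05 [-0.38  0.83] world [ 0.5101 -0.1705]
0.13 [-0.7   1.73] world [ 0.5095 -0.1801]
0.21 [-0.95  2.66] world [ 0.5097 -0.1897]
0.29 [-1.13  3.6 ] world [ 0.5106 -0.1992]
0.37 [-1.23  4.56] world [ 0.5123 -0.2087]
0.45 [-1.26  5.51] world [ 0.5147 -0.218 ]
0.53 [-1.21  6.47] world [ 0.5179 -0.227 ]
0.61 [-1.08  7.42] world [ 0.5218 -0.2358]
0.67 [-0.93  8.13] world [ 0.5251 -0.2422]
0.69 [-0.88  8.36] world [ 0.5264 -0.2442]
0.7 [-0.85  8.48] world [ 0.527  -0.2453]
```

```bash
python3 -m jog '[{"x":-0.38,"y":0.83,"z":0,"ax":0,"ay":0,"az":0,"jaw":1},{"x":-0.7,"y":1.73,"z":0,"ax":0,"ay":0,"az":0,"jaw":1},{"x":-0.95,"y":2.66,"z":0,"ax":0,"ay":0,"az":0,"jaw":1},{"x":-1.13,"y":3.6,"z":0,"ax":0,"ay":0,"az":0,"jaw":1},{"x":-1.23,"y":4.56,"z":0,"ax":0,"ay":0,"az":0,"jaw":1},{"x":-1.26,"y":5.51,"z":0,"ax":0,"ay":0,"az":0,"jaw":1},{"x":-1.21,"y":6.47,"z":0,"ax":0,"ay":0,"az":0,"jaw":1},{"x":-1.08,"y":7.42,"z":0,"ax":0,"ay":0,"az":0,"jaw":1},{"x":-0.9,"y":8.25,"z":0,"ax":0,"ay":0,"az":0,"jaw":1},{"x":-0.87,"y":8.4,"z":0,"ax":0,"ay":0,"az":0,"jaw":1}]' 15
python3 -m jog '[{"x":0,"y":0,"z":0,"ax":0,"ay":0,"az":0,"jaw":1},{"x":0,"y":0,"z":0,"ax":0,"ay":0,"az":0,"jaw":1}]' 15
python3 - <<'E'
from h import *
f=[]
for i in range(4): read_camera("top"); f.append(env.sense()["contact_force"].round(2))
print(f)
print(env.sense()["position"].round(4), "pad",[(np.round(atz(c,r["uv"],.012),4),round(r["score"],2)) for c in [read_camera("scene")] for r in tip_of("scene","pad")])
E
```

```text
t: 12.9
position: [0.527, -0.2445, 0.0839]
tool_rot: [-0.0, 0.99, 0.141, 0.001]
contact_force: [1.2, 1.9, 8.5]
finger_gap: 0.0196
grip_force: 15.0
t: 13.1
position: [0.5269, -0.2442, 0.084]
tool_rot: [0.0, 0.99, 0.141, 0.001]
contact_force: [1.4, 0.1, 6.6]
finger_gap: 0.0195
grip_force: 15.0
[array([1.6 , 1.05, 5.66]), array([1.83, 0.37, 5.92]), array([2.03, 0.71, 5.88]), array([1.31, 0.25, 5.74])]
[ 0.5268 -0.2441  0.0839] pad [(array([ 0.6004, -0.0816,  0.012 ]), 0.4)]
```

```bash
python3 arc.py .6295 -.1829 2.988 .693 .61 .53 .45 .37 .29 .21 .13 .06 0.01 0.0
```

```text
0.61 [-0.21 -0.97] world [ 0.5218 -0.2358]
0.53 [-0.34 -1.92] world [ 0.5179 -0.227 ]
0.45 [-0.39 -2.88] world [ 0.5147 -0.218 ]
0.37 [-0.37 -3.84] world [ 0.5123 -0.2087]
0.29 [-0.26 -4.79] world [ 0.5106 -0.1992]
0.21 [-0.09 -5.74] world [ 0.5097 -0.1897]
0.13 [ 0.17 -6.66] world [ 0.5095 -0.1801]
0.06 [ 0.45 -7.45] world [ 0.51   -0.1717]
0.01 [ 0.68 -8.01] world [ 0.5107 -0.1657]
0.0 [ 0.73 -8.12] world [ 0.5109 -0.1645]
```

```bash
python3 -m jog '[{"x":-0.21,"y":-0.97,"z":0,"ax":0,"ay":0,"az":0,"jaw":1},{"x":-0.34,"y":-1.92,"z":0,"ax":0,"ay":0,"az":0,"jaw":1},{"x":-0.39,"y":-2.88,"z":0,"ax":0,"ay":0,"az":0,"jaw":1},{"x":-0.37,"y":-3.84,"z":0,"ax":0,"ay":0,"az":0,"jaw":1},{"x":-0.26,"y":-4.79,"z":0,"ax":0,"ay":0,"az":0,"jaw":1},{"x":-0.09,"y":-5.74,"z":0,"ax":0,"ay":0,"az":0,"jaw":1},{"x":0.17,"y":-6.66,"z":0,"ax":0,"ay":0,"az":0,"jaw":1},{"x":0.45,"y":-7.45,"z":0,"ax":0,"ay":0,"az":0,"jaw":1},{"x":0.73,"y":-8.12,"z":0,"ax":0,"ay":0,"az":0,"jaw":1},{"x":0.73,"y":-8.12,"z":0,"ax":0,"ay":0,"az":0,"jaw":1}]' 15
```

```text
t: 14.4
position: [0.511, -0.1646, 0.0839]
tool_rot: [0.001, 0.99, 0.141, 0.001]
contact_force: [3.6, -1.9, 6.0]
finger_gap: 0.0197
grip_force: 15.0
```

```bash
python3 - <<'E'
from h import *
T=read_camera("top");S=read_camera("scene")
a=cv2.resize(S["frame"][195:285,280:400,::-1],None,fx=6,fy=6,interpolation=2);cv2.imwrite("pics/n1.png",a)
E
```

```text
(no output)
```

View pics/n1.png

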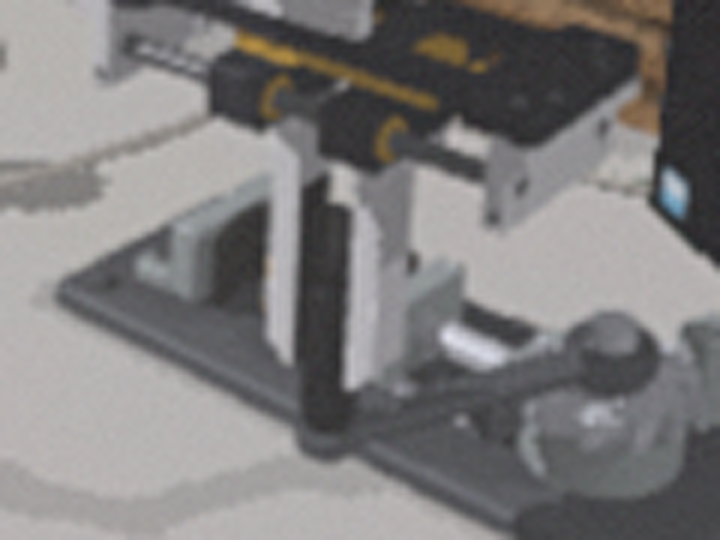

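The moving jaw's edge went from about x=470 to about x=460, so notch 1 was taken. The lever is at rest with the handle at (325,330). Swing 2 follows.

```bash
python3 -m jog '[{"x":-0.24,"y":0.55,"z":0,"ax":0,"ay":0,"az":0,"jaw":1},{"x":-0.56,"y":1.45,"z":0,"ax":0,"ay":0,"az":0,"jaw":1},{"x":-0.81,"y":2.38,"z":0,"ax":0,"ay":0,"az":0,"jaw":1},{"x":-0.99,"y":3.32,"z":0,"ax":0,"ay":0,"az":0,"jaw":1},{"x":-1.09,"y":4.28,"z":0,"ax":0,"ay":0,"az":0,"jaw":1},{"x":-1.12,"y":5.23,"z":0,"ax":0,"ay":0,"az":0,"jaw":1},{"x":-1.07,"y":6.19,"z":0,"ax":0,"ay":0,"az":0,"jaw":1},{"x":-0.94,"y":7.14,"z":0,"ax":0,"ay":0,"az":0,"jaw":1},{"x":-0.76,"y":7.97,"z":0,"ax":0,"ay":0,"az":0,"jaw":1},{"x":-0.73,"y":8.12,"z":0,"ax":0,"ay":0,"az":0,"jaw":1}]' 15
python3 -m jog '[{"x":0,"y":0,"z":0,"ax":0,"ay":0,"az":0,"jaw":1},{"x":0,"y":0,"z":0,"ax":0,"ay":0,"az":0,"jaw":1}]' 15
cat > f.py <<'E'
from h import *
f=[]
for i in range(6): read_camera("scene"); f.append(env.sense()["contact_force"])
f=np.array(f);p=env.sense()["position"]
q=np.arctan2(p[1]+.1829,p[0]-.6295)%(2*np.pi)-2.988
d=2.988+q
print("q",q.round(3),"mean",f.mean(0).round(2),"tangential resist",(f@[np.sin(d),-np.cos(d),0]).round(2),(f.mean(0)@[np.sin(d),-np.cos(d),0]).round(2),p.round(4))
E
python3 f.py
```

```text
t: 15.5
position: [0.5266, -0.2438, 0.0839]
tool_rot: [-0.001, 0.99, 0.141, 0.001]
contact_force: [2.3, 2.0, 11.5]
finger_gap: 0.0197
grip_force: 15.0
t: 15.7
position: [0.5264, -0.2435, 0.0839]
tool_rot: [-0.0, 0.99, 0.141, 0.001]
contact_force: [2.4, 0.3, 8.2]
finger_gap: 0.0196
grip_force: 15.0
q 0.684 mean [2.31 0.8  8.29] tangential resist [-0.44 -0.11 -0.87 -0.25 -0.15 -1.05] -0.48 [ 0.5264 -0.2434  0.0839]
```

```bash
python3 -m jog '[{"x":-0.21,"y":-0.97,"z":0,"ax":0,"ay":0,"az":0,"jaw":1},{"x":-0.34,"y":-1.92,"z":0,"ax":0,"ay":0,"az":0,"jaw":1},{"x":-0.39,"y":-2.88,"z":0,"ax":0,"ay":0,"az":0,"jaw":1},{"x":-0.37,"y":-3.84,"z":0,"ax":0,"ay":0,"az":0,"jaw":1},{"x":-0.26,"y":-4.79,"z":0,"ax":0,"ay":0,"az":0,"jaw":1},{"x":-0.09,"y":-5.74,"z":0,"ax":0,"ay":0,"az":0,"jaw":1},{"x":0.17,"y":-6.66,"z":0,"ax":0,"ay":0,"az":0,"jaw":1},{"x":0.45,"y":-7.45,"z":0,"ax":0,"ay":0,"az":0,"jaw":1},{"x":0.73,"y":-8.1,"z":0.05,"ax":0,"ay":0,"az":0,"jaw":1},{"x":0.73,"y":-8.1,"z":0.05,"ax":0,"ay":0,"az":0,"jaw":1}]' 15 
python3 -m jog '[{"x":-0.24,"y":0.55,"z":0,"ax":0,"ay":0,"az":0,"jaw":1},{"x":-0.56,"y":1.45,"z":0,"ax":0,"ay":0,"az":0,"jaw":1},{"x":-0.81,"y":2.38,"z":0,"ax":0,"ay":0,"az":0,"jaw":1},{"x":-0.99,"y":3.32,"z":0,"ax":0,"ay":0,"az":0,"jaw":1},{"x":-1.09,"y":4.28,"z":0,"ax":0,"ay":0,"az":0,"jaw":1},{"x":-1.12,"y":5.23,"z":0,"ax":0,"ay":0,"az":0,"jaw":1},{"x":-1.07,"y":6.19,"z":0,"ax":0,"ay":0,"az":0,"jaw":1},{"x":-0.94,"y":7.14,"z":0,"ax":0,"ay":0,"az":0,"jaw":1},{"x":-0.76,"y":7.97,"z":0,"ax":0,"ay":0,"az":0,"jaw":1},{"x":-0.71,"y":8.22,"z":0,"ax":0,"ay":0,"az":0,"jaw":1}]' 15
python3 -m jog '[{"x":0,"y":0,"z":0,"ax":0,"ay":0,"az":0,"jaw":1},{"x":0,"y":0,"z":0,"ax":0,"ay":0,"az":0,"jaw":1}]' 15
python3 f.py
```

```text
t: 17.0
position: [0.511, -0.1646, 0.0838]
tool_rot: [0.001, 0.99, 0.141, 0.001]
contact_force: [1.8, -1.3, 9.6]
finger_gap: 0.0198
grip_force: 15.0
t: 18.0
position: [0.5273, -0.2449, 0.0838]
tool_rot: [-0.0, 0.99, 0.141, 0.001]
contact_force: [1.4, 2.3, 13.1]
finger_gap: 0.0193
grip_force: 15.0
t: 18.2
position: [0.5272, -0.2448, 0.0838]
tool_rot: [-0.0, 0.99, 0.141, 0.001]
contact_force: [2.2, 0.8, 10.5]
finger_gap: 0.0198
grip_force: 15.0
q 0.697 mean [ 2.14  0.82 10.38] tangential resist [-0.88 -1.09 -0.66  0.58  0.13 -0.54] -0.41 [ 0.5272 -0.2447  0.0839]
```

Still empty after 3 notches, with the resistance unchanged at -0.4 N. I do swing 4 and ease z up a little to unload the vertical force.

```bash
python3 -m jog '[{"x":-0.21,"y":-0.97,"z":-0.05,"ax":0,"ay":0,"az":0,"jaw":1},{"x":-0.34,"y":-1.92,"z":-0.1,"ax":0,"ay":0,"az":0,"jaw":1},{"x":-0.39,"y":-2.88,"z":-0.1,"ax":0,"ay":0,"az":0,"jaw":1},{"x":-0.37,"y":-3.84,"z":-0.1,"ax":0,"ay":0,"az":0,"jaw":1},{"x":-0.26,"y":-4.79,"z":-0.1,"ax":0,"ay":0,"az":0,"jaw":1},{"x":-0.09,"y":-5.74,"z":-0.1,"ax":0,"ay":0,"az":0,"jaw":1},{"x":0.17,"y":-6.66,"z":-0.1,"ax":0,"ay":0,"az":0,"jaw":1},{"x":0.45,"y":-7.5,"z":-0.1,"ax":0,"ay":0,"az":0,"jaw":1},{"x":0.71,"y":-8.22,"z":-0.1,"ax":0,"ay":0,"az":0,"jaw":1},{"x":0.71,"y":-8.22,"z":-0.1,"ax":0,"ay":0,"az":0,"jaw":1}]' 15 
python3 -m jog '[{"x":-0.24,"y":0.55,"z":0,"ax":0,"ay":0,"az":0,"jaw":1},{"x":-0.56,"y":1.45,"z":0,"ax":0,"ay":0,"az":0,"jaw":1},{"x":-0.81,"y":2.38,"z":0,"ax":0,"ay":0,"az":0,"jaw":1},{"x":-0.99,"y":3.32,"z":0,"ax":0,"ay":0,"az":0,"jaw":1},{"x":-1.09,"y":4.28,"z":0,"ax":0,"ay":0,"az":0,"jaw":1},{"x":-1.12,"y":5.23,"z":0,"ax":0,"ay":0,"az":0,"jaw":1},{"x":-1.07,"y":6.19,"z":0,"ax":0,"ay":0,"az":0,"jaw":1},{"x":-0.94,"y":7.14,"z":0,"ax":0,"ay":0,"az":0,"jaw":1},{"x":-0.76,"y":7.97,"z":0,"ax":0,"ay":0,"az":0,"jaw":1},{"x":-0.71,"y":8.22,"z":0,"ax":0,"ay":0,"az":0,"jaw":1}]' 15
python3 -m jog '[{"x":0,"y":0,"z":0,"ax":0,"ay":0,"az":0,"jaw":1},{"x":0,"y":0,"z":0,"ax":0,"ay":0,"az":0,"jaw":1}]' 15
python3 f.py
```

```text
t: 19.5
position: [0.5109, -0.1647, 0.084]
tool_rot: [0.001, 0.99, 0.141, 0.001]
contact_force: [5.0, -0.7, 2.3]
finger_gap: 0.0196
grip_force: 15.0
t: 20.5
position: [0.5255, -0.2421, 0.0838]
tool_rot: [-0.003, 0.99, 0.141, -0.001]
contact_force: [1.0, 6.6, 12.1]
finger_gap: 0.0196
grip_force: 15.0
t: 20.7
position: [0.5254, -0.2418, 0.0839]
tool_rot: [-0.003, 0.99, 0.141, -0.001]
contact_force: [2.4, 4.7, 10.5]
finger_gap: 0.0194
grip_force: 15.0
q 0.668 mean [ 1.89  5.17 10.15] tangential resist [3.26 4.77 3.98 3.52 3.09 2.84] 3.58 [ 0.5253 -0.2418  0.0839]
```

The load is about 4 N above empty, but the swing sagged to 0.668. I nudge it to about 0.69 and read again.

```bash
python3 -m jog '[{"x":0.07,"y":0.27,"z":0,"ax":0,"ay":0,"az":0,"jaw":1},{"x":0.07,"y":0.27,"z":0,"ax":0,"ay":0,"az":0,"jaw":1},{"x":0.07,"y":0.27,"z":0,"ax":0,"ay":0,"az":0,"jaw":1}]' 15
python3 f.py
```

```text
t: 21.3
position: [0.5265, -0.2439, 0.0838]
tool_rot: [-0.003, 0.99, 0.141, -0.001]
contact_force: [1.3, 5.6, 11.0]
finger_gap: 0.02
grip_force: 15.0
q 0.688 mean [ 1.96  6.39 10.88] tangential resist [4.88 4.6  4.55 4.28 4.49 4.2 ] 4.5 [ 0.5265 -0.2438  0.0838]
```

That is 4.9 N above the empty swing at 0.688 rad, so the jar is firm at notch 4. I swing back to rest.

```bash
python3 -m jog '[{"x":-0.25,"y":-1.1,"z":-0.1,"ax":0,"ay":0,"az":0,"jaw":1},{"x":-0.4,"y":-2.15,"z":-0.1,"ax":0,"ay":0,"az":0,"jaw":1},{"x":-0.45,"y":-3.1,"z":-0.1,"ax":0,"ay":0,"az":0,"jaw":1},{"x":-0.43,"y":-4.1,"z":-0.1,"ax":0,"ay":0,"az":0,"jaw":1},{"x":-0.33,"y":-5.05,"z":-0.1,"ax":0,"ay":0,"az":0,"jaw":1},{"x":-0.16,"y":-6,"z":-0.1,"ax":0,"ay":0,"az":0,"jaw":1},{"x":0.1,"y":-6.95,"z":-0.1,"ax":0,"ay":0,"az":0,"jaw":1},{"x":0.38,"y":-7.77,"z":-0.1,"ax":0,"ay":0,"az":0,"jaw":1},{"x":0.65,"y":-8.55,"z":-0.1,"ax":0,"ay":0,"az":0,"jaw":1},{"x":0.65,"y":-8.55,"z":-0.1,"ax":0,"ay":0,"az":0,"jaw":1}]' 15
python3 -m jog '[{"x":0,"y":0,"z":0,"ax":0,"ay":0,"az":0,"jaw":1},{"x":0,"y":0,"z":0,"ax":0,"ay":0,"az":0,"jaw":1}]' 15
python3 f.py
```

```text
t: 22.6
position: [0.5108, -0.1645, 0.0842]
tool_rot: [0.002, 0.99, 0.141, 0.0]
contact_force: [7.1, -3.0, -6.0]
finger_gap: 0.0198
grip_force: 15.0
t: 22.8
position: [0.5108, -0.1646, 0.0842]
tool_rot: [0.001, 0.99, 0.141, 0.0]
contact_force: [7.4, -2.1, -5.4]
finger_gap: 0.0195
grip_force: 15.0
q 0.001 mean [ 7.83 -1.95 -5.01] tangential resist [-1.59 -0.65 -0.8  -0.1  -0.61 -0.68] -0.74 [ 0.5108 -0.1646  0.0842]
```

```bash
python3 -m jog '[{"x":0,"y":0,"z":0,"ax":0,"ay":0,"az":0,"jaw":3},{"x":0,"y":0,"z":0,"ax":0,"ay":0,"az":0,"jaw":5},{"x":0,"y":0,"z":0,"ax":0,"ay":0,"az":0,"jaw":6},{"x":0,"y":0,"z":0,"ax":0,"ay":0,"az":0,"jaw":6},{"x":0,"y":0,"z":-2,"ax":0,"ay":0,"az":0,"jaw":6},{"x":0,"y":0,"z":-5,"ax":0,"ay":0,"az":0,"jaw":6},{"x":0,"y":0,"z":-9,"ax":0,"ay":0,"az":0,"jaw":6},{"x":-4,"y":0,"z":-12,"ax":0,"ay":0,"az":0,"jaw":6},{"x":-7,"y":0,"z":-14,"ax":0,"ay":0,"az":0,"jaw":6},{"x":-7,"y":0,"z":-14,"ax":0,"ay":0,"az":0,"jaw":6}]'
python3 - <<'E'
from h import *
S=read_camera("scene")
a=cv2.resize(S["frame"][195:285,280:400,::-1],None,fx=6,fy=6,interpolation=2);cv2.imwrite("pics/end.png",a)
E
```

```text
t: 24.1
position: [0.4396, -0.1856, 0.2273]
tool_rot: [-0.0, 0.99, 0.138, 0.001]
contact_force: [0.5, -0.2, 0.2]
finger_gap: 0.0598
grip_force: 0.0
```

View pics/end.png

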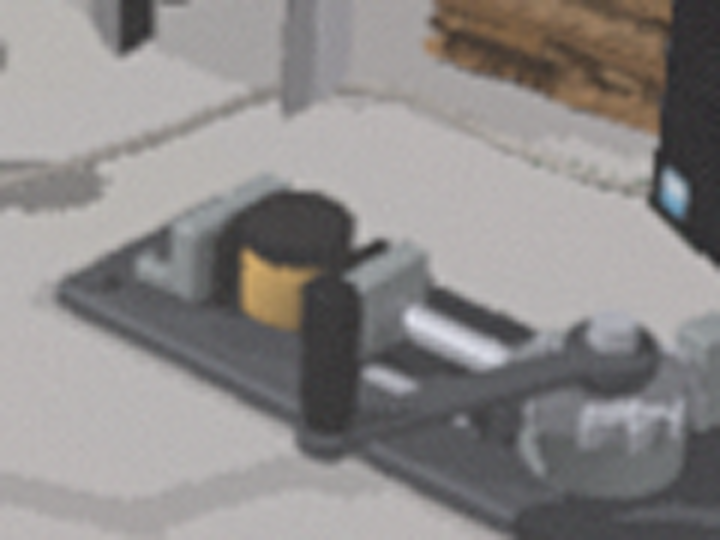

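The jar at (295,265) stands upright, clamped between pad and back jaw. The lever is at its rest stop with the handle at (330,360), and the gripper is clear.

```bash
python3 -c "
from plant import env
print(env.finish_job())"
```

```text
the job is handed in; nothing more can be done
None
```

The flux jar stands upright in the clamp, held firmly at notch 4 (about 4.9 N above an empty swing at the grip). The lever is back at its rest stop, the gripper is clear, and the job was handed in at about 24 s; no verdict came back.

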